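Get the standard jar out from behind the solvent bottles

ROBOT

A 7-joint arm with a two-finger parallel gripper is mounted at the origin on the work surface. World frame = base frame: x ahead of the robot, y to its left, z up, the work surface at z = 0. Lengths are in m, angles in rad, forces in N, time in s.
With the tool pointing down it reaches from about 0.425 to 0.875 m from the base axis. Payload 4.7 kg.
Tool frame: the origin (TCP) lies midway between the tips of the shut fingers; the grasp point (between the pads) lies 19 mm behind it; x points along the fingers, z is the direction in which the jaws open and shut, and the axes are right-handed (so a half turn about x gives the same grasp; the last joint's range is limited). The gripper opens to 87 mm and grips with 3 to 60 N. Pads are 19 mm wide; open, the fingers measure 117 mm over their backs; the gripper's body (75 mm by 190 mm) begins 51 mm behind the grasp point.
Start: joints at [1.19, 0.321, -0.07, 1.45, 0.023, 1.371, -0.057], TCP at [0.25, -0.6, 0.223] pointing down, gripper open.
Joint ranges: [-2.86, 2.86], [-0.3, 2.09], [-1.38, 1.24], [0.06, 2.45], [-1.56, 4.7], [0.09, 2.05], [-2.69, 2.69]. Speed limits (rad/s): [2.57, 2.57, 3.14, 3.14, 3.14, 3.14, 3.14].

INTERFACE

Orientations are given as a rotation vector (axis times angle).
In Python, from bench import ctrl, vision, close_job gives the robot as it stands. The module is installed in compiled form; this text tells all that it offers.
- The arm moves only by the tool servo_tool, never from a script. Its argument "commands" is a list that holds one entry, the list of rows, each a list of 7 numbers: the turn, a rotation vector about the tool's x, y, z in degrees, then the shift along the tool's x, y, z in mm, then the finger opening in mm, from 0 to 87. In form: [[[wx, wy, wz, x, y, z, grip], ...]]. A call has 1 to 5 rows; each row is the pose to reach, as a shift and turn from the pose commanded when the call began, along the tool's axes at that moment; what a row does not reach only later rows make up. A row lasts 1/8 s, in which the tool goes at most 62.5 mm and 10.7 degrees, less where a joint would pass 70% of its speed; a pose out of reach is approached as far as the arm can. A call with a gripper value outside its range is refused whole. The fingers move at their own pace and stop on an object; "newtons" is the grip in N (left out, the last holds). Time passes only in rows, so rows that repeat a pose let the fingers close. It gives the time, the measured TCP pose, the force and the opening at its end, in the units of the state.
- ctrl.get_state(): the state, without advancing time (a new reading comes with each control period).
- vision.get_image(name): name is "scene" or "top"; returns the picture (480x640x3 uint8, red, green, blue); there is no depth.
- vision.camera_info(name): a dict with "fov_y" (degrees; the focal length in pixels is half the picture's height over the tangent of half this angle, whatever the lens; pixels are square), "cx", "cy" (the principal point, pixels), "pose" (4x4, takes a point from camera to world coordinates). Camera axes: x right, y down, z forward; pixel columns grow to the right and rows downward; lengths in m; the calibration is good to about 2 mm. A picture is of the moment at which its call begins. camera_info takes no time and is no camera call.
- close_job(): hands the job in, once; it reports no verdict.
The state is a dict: "time": time; "joint_positions": joint angles; "qd": joint speeds; "joint_torque": joint torques, N m; "position": TCP position; "tool_rot": TCP orientation; "ft_force": force on the tool from outside, world axes, zero at the start; "torque": the same for the moment, N m; "grip_width": opening from 0.0 (shut) to 1.0 (fully open).
Only numpy, scipy, OpenCV 4.12 (cv2) and the standard library are available. Lean on these libraries where they do the work, as an engineer would, in place of code of your own. Each camera call takes 0.05 s, during which the arm holds its last target. There are 200 camera calls.

TASK

The low jar on the grey rack is walled in by three bottles: stand all three bottles in the steel side tray, then set the jar in the middle of the balance's round pan, and only then put every bottle back upright on the very spot on the rack where it stood at the start. Do not tip the bottles or the jar over, and leave the yellow carton, the wrench and the beaker where they are.

Things in the scene. Friction and masses are not known exactly. Their poses are not given: they have to be found in the camera images.
- jar: Low round jar of amber glass with an aluminium lid: 44 mm diameter, 39 mm high, about 90 g. Origin at the centre of its underside, z up. It stands on the rack on the far side (+x) of the bottles, which crowd it too closely for a gripper to go down over it.
- round_bottle: Round amber glass bottle with a paper label, about 260 g. Body 50 mm diameter up to 88 mm, sloping shoulder to 99 mm, thin neck 21 mm diameter, black round cap 28 mm diameter from 108 to 134 mm (top). Origin at the centre of its underside, z up. Best gripped across the cap.
- square_bottle: White plastic bottle of square section, about 180 g. Body 46 x 46 mm up to 92 mm, shoulder 30 x 30 mm to 98 mm, neck 22 mm diameter, grey round cap 29 mm diameter from 104 to 130 mm (top). Origin at the centre of its underside, z up. Best gripped across the cap. Its turn about the vertical does not matter.
- slim_bottle: Slim round aluminium bottle, the tallest, about 160 g. Body 38 mm diameter up to 104 mm, shoulder to 113 mm, neck 19 mm diameter, black round cap 25 mm diameter from 122 to 148 mm (top). Origin at the centre of its underside, z up. Best gripped across the cap.
- rack: Fixed low grey plastic tray, 190 mm (its x) by 224 mm (its y), floor 5 mm above the bench, rim 5 mm wide and 13 mm above the bench. Origin at the centre of its underside. Its floor has three equal flat black ring marks (62 mm outside), the bottles' spots, centred at (x, y) = (-37, 0), (8, 62) and (8, -62) mm in its frame; which bottle stands on which spot differs from start to start, and each must return to its own. The jar stands near (23, 0) mm.
- side_tray: Fixed empty steel tray, 250 mm (its x) by 130 mm (its y), floor 5 mm above the bench, rim 5 mm wide and 13 mm above the bench. Origin at the centre of its underside. Where the bottles wait; it is on the robot's left or right, opposite the balance.
- balance: Fixed white laboratory balance with a round steel pan of 100 mm diameter, whose flat top is 75 mm above the bench; the pan does not move. Origin at bench height exactly under the pan's centre. The housing is 60 mm high and reaches from x = -150 to +80 mm and y = -90 to +90 mm in its frame; the display is at the -x end.
- carton: Bystander: yellow carton, 60 x 90 mm and 65 mm high, origin at the centre of its underside. Leave it.
- wrench: Bystander: steel wrench lying on the bench, origin at its underside near the middle. Leave it.
- beaker: Bystander: white open beaker, 70 mm rim diameter, 80 mm high, beyond the rack; origin at the centre of its underside. Leave it.
Things that resemble listed ones, but are neither listed nor needed, are in the scene too. Several things have the shape of the jar; the one meant has the colours described above. What is shaped like the slim_bottle but purple is not meant.

How it is judged:
On the way, in this order (a step that is already met when the one before it is completed fails the run):
1. all three bottles stand in the side tray (x of round_bottle in the frame of side_tray between -0.11 and 0.11 m and y of round_bottle in the frame of side_tray between -0.055 and 0.055 m and z of each of round_bottle, square_bottle, slim_bottle in the frame of side_tray below 0.01 m and angle between each of round_bottle, square_bottle, slim_bottle's own z axis and vertical below 0.1 rad and linear speed of each of round_bottle, square_bottle, slim_bottle below 0.03 m/s and x of square_bottle in the frame of side_tray between -0.11 and 0.11 m and y of square_bottle in the frame of side_tray between -0.055 and 0.055 m and x of slim_bottle in the frame of side_tray between -0.11 and 0.11 m and y of slim_bottle in the frame of side_tray between -0.055 and 0.055 m), for 0.2 s.
2. the jar stands in the middle of the balance pan while the three bottles are still in the side tray (all of step 1 and horizontal distance between jar and balance below 0.013 m and z of jar in the frame of balance between 0.07 and 0.08 m and angle between jar's own z axis and vertical below 0.1 rad and linear speed of jar below 0.03 m/s), for 0.2 s.
At the end, for the whole second after the job is handed in: The jar stands upright and at rest on the balance pan, its centre within 13 mm of the pan's centre, and each of the three bottles stands upright and at rest within 15 mm of where it stood at the start (horizontal distance between jar and balance below 0.013 m and z of jar in the frame of balance between 0.07 and 0.08 m and angle between each of jar, round_bottle, square_bottle, slim_bottle's own z axis and vertical below 0.1 rad and linear speed of each of jar, round_bottle, square_bottle, slim_bottle below 0.03 m/s and distance of each of round_bottle, square_bottle, slim_bottle from where it was at the start of the episode below 0.015 m); the robot touches nothing.
It fails at once if a bystander (carton, wrench or beaker) is moved by more than 20 mm (distance of any of carton, wrench, beaker from where it was at the start of the episode above 0.02 m).
It fails at once if a bottle or the jar is tipped over (angle between any of round_bottle, square_bottle, slim_bottle, jar's own z axis and vertical above 0.9 rad).
It also fails if it takes over 138 s, if anything falls off the work surface, if the arm or the gripper's body presses on something with over 40 N, if the wrist force passes 120 N, or if a joint passes its speed limit or range.

## Working session

There is one attempt and no reset: what is moved stays moved. The work goes in short steps, Python scripts to look and compute and a tool call to move; the robot and the scene stay as the last step left them, time stands still between calls to the robot, and variables do not carry over. Pictures are saved under pics/ and viewed, about 12 in all and at most 16, crops included, and the job is handed in when it is done.

Besides the shell and the picture viewer there is one more tool, called after "Request:" by a JSON object that holds its "method" and its "body". servo_tool: Moves the arm, as the interface text tells. Its arguments: {"type":"object","properties":{"commands":{"type":"array"},"newtons":{"type":"number"}},"required":["commands"]}

```bash
mkdir -p pics
cat > h.py <<'E'
import numpy as np, cv2
from bench import ctrl, vision
def cam(n):
    i=vision.camera_info(n); f=240/np.tan(np.radians(i["fov_y"])/2)
    return f,i["cx"],i["cy"],np.array(i["pose"])
def ray(n,u,v,z):
    f,cx,cy,T=cam(n); d=T[:3,:3]@np.array([(u-cx)/f,(v-cy)/f,1]); o=T[:3,3]
    return o+d*(z-o[2])/d[2]
def proj(n,p):
    f,cx,cy,T=cam(n); q=T[:3,:3].T@(np.array(p)-T[:3,3]); return np.array([cx+f*q[0]/q[2],cy+f*q[1]/q[2]])
def snap(n,name):
    im=vision.get_image(n)[:,:,::-1].copy(); cv2.imwrite(f"pics/{name}.png",im); return im
E
python3 - <<'E'
from h import *
for n in("top","scene"):
    snap(n,n+"0"); print(n,[np.round(x,3) for x in cam(n)], vision.camera_info(n))
print(ctrl.get_state())
E
```

```text
top [np.float64(522.676), np.float64(321.531), np.float64(235.58), array([[ 0.018, -0.988,  0.153,  0.402],
       [-1.   , -0.016,  0.013, -0.005],
       [-0.01 , -0.153, -0.988,  1.1  ],
       [ 0.   ,  0.   ,  0.   ,  1.   ]])] {'fov_y': 49.32688246137058, 'cx': 321.53065106964556, 'cy': 235.58013184780592, 'pose': array([[ 0.01827656, -0.98802421,  0.15321271,  0.40220143],
       [-0.9997794 , -0.01647346,  0.0130299 , -0.00500434],
       [-0.01034991, -0.15341706, -0.98810733,  1.1002996 ],
       [ 0.        ,  0.        ,  0.        ,  1.        ]])}
scene [np.float64(501.395), np.float64(310.15), np.float64(247.371), array([[ 0.139,  0.765, -0.629,  1.245],
       [ 0.99 , -0.102,  0.096, -0.107],
       [ 0.009, -0.636, -0.772,  0.889],
       [ 0.   ,  0.   ,  0.   ,  1.   ]])] {'fov_y': 51.157556542317266, 'cx': 310.1497097114475, 'cy': 247.3711052981394, 'pose': array([[ 0.13938298,  0.76498357, -0.62878655,  1.24532281],
       [ 0.99019316, -0.10159211,  0.09589864, -0.10743812],
       [ 0.00948113, -0.63598678, -0.77164171,  0.88878065],
       [ 0.        ,  0.        ,  0.        ,  1.        ]])}
{'time': 0.1, 'joint_positions': array([ 1.19010547,  0.32176636, -0.07007612,  1.45155038,  0.02260963,
        1.37079067, -0.05687422]), 'qd': array([-5.30729846e-05, -1.26649149e-03,  9.61413127e-04, -2.08376408e-03,
        8.11890423e-05, -1.06051414e-03, -3.38871654e-04]), 'joint_torque': array([-8.94401510e-04, -4.92570949e+01, -4.06114385e-01, -3.13400137e+01,
       -6.40951213e-02,  3.94766859e-02,  5.34636740e-05]), 'position': array([ 0.24975786, -0.59956803,  0.22156078]), 'tool_rot': array([ 0.9145422 ,  1.37203847, -0.91310918]), 'ft_force': array([-0.33546625, -0.49323391, -0.37726548]), 'torque': array([-0.06493951,  0.00270514,  0.03769334]), 'grip_width': 1.0019189970487377}
```

View pics/top0.png

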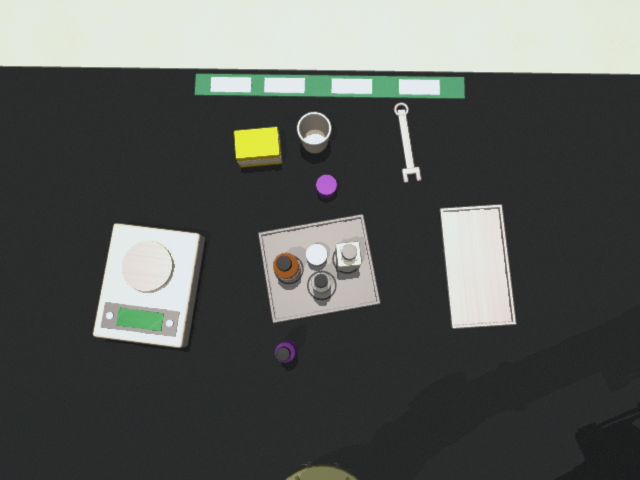

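View pics/scene0.png

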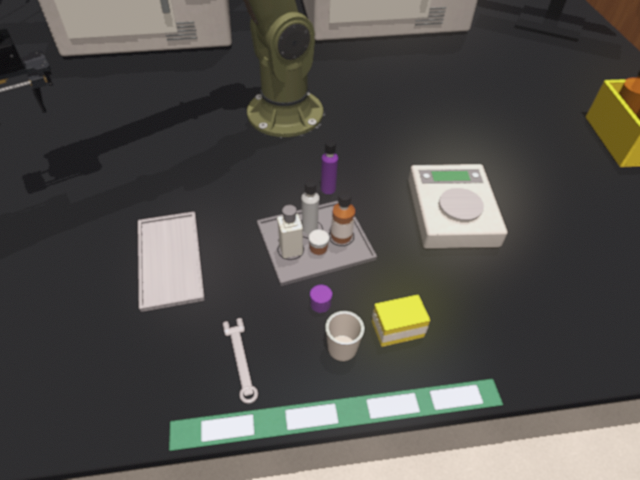

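The top view shows the balance on the left (pan about 148,266), the rack in the centre with the round bottle at 287,266, the slim bottle at 321,284, the square bottle at 348,252 and the jar at 317,255. The side tray is on the right (477,266). A purple lookalike bottle stands at 285,352.

```bash
cat > m.py <<'E'
from h import *
im=cv2.imread("pics/top0.png")
g=cv2.cvtColor(im,cv2.COLOR_BGR2GRAY)
def rect(x0,y0,x1,y1,z,t):
    m=np.zeros_like(g); m[y0:y1,x0:x1]=(g[y0:y1,x0:x1]>t)*255
    c=max(cv2.findContours(m,cv2.RETR_EXTERNAL,cv2.CHAIN_APPROX_NONE)[0],key=cv2.contourArea)
    P=np.array([ray("top",u,v,z)[:2] for u,v in c[:,0]],np.float32)*1000
    r=cv2.minAreaRect(P); return r
for n,a in dict(rack=(250,205,390,330,.013,70),tray=(430,195,525,335,.013,70),bal=(85,215,210,355,.06,90)).items():
    (c,s,ang)=rect(*a); print(n,np.round(c,1),np.round(s,1),round(ang,2))
# pan: edge ellipse
print("pan", [np.round(ray("top",u,v,.075)*1000,1) for u,v in ((148,266),(122,266),(173,266),(148,241),(148,292))])
for n,top,sc in (("round",(284,263),(345,199)),("square",(349,250),(289,211)),("slim",(320,280),(310,188))):
    z={"round":.134,"square":.130,"slim":.148}[n]
    print(n,np.round(ray("top",*top,z)*1000,1),np.round(ray("scene",*sc,z)*1000,1))
print("jar",ray("top",317,255,.039)); print("purp",ray("top",283,353,.148),ray("scene",330,149,.148))
a=cv2.resize(im[205:330,235:395],None,fx=5,fy=5,interpolation=cv2.INTER_CUBIC)[:,:800]; 
b=cv2.imread("pics/scene0.png")[135:285,240:400]; b=cv2.resize(b,None,fx=4,fy=4,interpolation=cv2.INTER_CUBIC)
cv2.imwrite("pics/a.png",cv2.resize(a,(640,500))); cv2.imwrite("pics/b.png",b)
from scipy.spatial.transform import Rotation as R
print(np.round(R.from_rotvec(ctrl.get_state()["tool_rot"]).as_matrix(),3))
E
python3 m.py
```

```text
rack [503.9  15.2] [192.8 227. ] 11.18
tray [ 514.5 -314.9] [253.9 134.4] 4.7
bal [460.4 355.3] [180.2 229.6] 83.89
pan [array([494.7, 350. ,  75. ]), array([493.8, 401.5,  75. ]), array([495.6, 300.5,  75. ]), array([544.5, 353.4,  75. ]), array([443.7, 346.4,  75. ])]
round [499.3  76.5 134. ] [508.3  78.2 134. ]
square [526.2 -44.1 130. ] [523.9 -43.2 130. ]
slim [468.    8.8 148. ] [480.    7.1 148. ]
jar [0.52645844 0.01751367 0.039     ]
purp [0.33687408 0.07237829 0.148     ] [0.35917359 0.07020597 0.148     ]
[[-0.001  0.923  0.385]
 [ 0.002  0.385 -0.923]
 [-1.    -0.    -0.002]]
```

View pics/a.png

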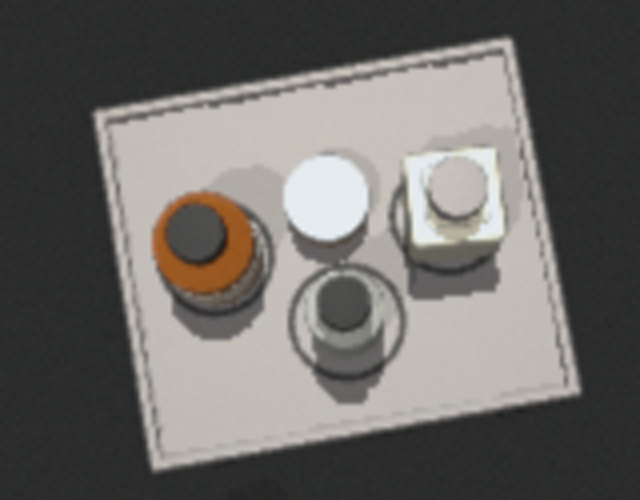

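View pics/b.png

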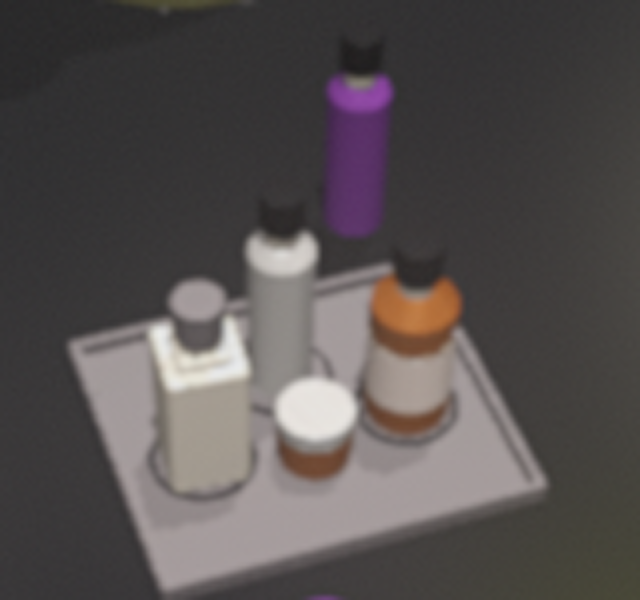

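The crops show that each bottle stands on its ring (round on +y, slim in front, square on -y). Cap rays and ring geometry agree to about 3 mm. I'll turn the jaws along world y (tool y = +X, z = -Y) and go over the square bottle.

Request:
{"method": "servo_tool", "body": {"commands": [[[8,0,0,0,47,-41,60],[16,0,0,0,94,-82,60],[22.6,0,0,0,140,-122,60],[22.6,0,0,0,187,-163,60],[22.6,0,0,0,234,-203,60]]], "newtons": 25}}

```text
time: 0.72
position: [0.3884, -0.3205, 0.2223]
tool_rot: [1.209, 1.209, -1.209]
ft_force: [1.7, -0.0, 1.1]
grip_width: 0.695
```

Request:
{"method": "servo_tool", "body": {"commands": [[[0,0,0,0,27,-55,60],[0,0,0,0,54,-110,60],[0,0,0,0,81,-165,60],[0,0,0,0,108,-220,60],[0,0,0,0,138,-278,60]]]}}

```text
time: 1.35
position: [0.5248, -0.0455, 0.2224]
tool_rot: [1.209, 1.209, -1.21]
ft_force: [0.7, -0.4, 0.5]
grip_width: 0.693
```

```bash
cat > s.py <<'E'
from h import *
from scipy.spatial.transform import Rotation as R
s=ctrl.get_state(); print(s["time"],np.round(s["position"]*1000,1),np.round(s["ft_force"],1),round(s["grip_width"]*87,1)); print(np.round(R.from_rotvec(s["tool_rot"]).as_matrix(),3).tolist())
E
python3 s.py
```

```text
1.35 [524.8 -45.5 222.4] [ 0.7 -0.4  0.5] 60.3
[[0.0, 1.0, -0.0], [-0.001, -0.0, -1.0], [-1.0, 0.0, 0.001]]
```

Request:
{"method": "servo_tool", "body": {"commands": [[[0,0,0,40,0,0,60],[0,0,0,80,0,0,60],[0,0,0,110,0,0,60],[0,0,0,119,0,0,60],[0,0,0,119,0,0,60]]]}}

```text
time: 1.98
position: [0.5244, -0.0471, 0.1035]
tool_rot: [1.209, 1.21, -1.209]
ft_force: [-0.2, 1.2, -0.3]
grip_width: 0.691
```

Request:
{"method": "servo_tool", "body": {"commands": [[[0,0,0,0,0,0,20],[0,0,0,0,0,0,20],[0,0,0,0,0,0,20],[0,0,0,0,0,0,20],[0,0,0,0,0,0,20]]], "newtons": 25}}

```text
time: 2.6
position: [0.525, -0.0466, 0.1041]
tool_rot: [1.209, 1.209, -1.208]
ft_force: [-0.6, 1.8, 3.0]
grip_width: 0.327
```

Request:
{"method": "servo_tool", "body": {"commands": [[[0,0,0,-5,0,0,20],[0,0,0,-15,0,0,20],[0,0,0,-30,0,0,20],[0,0,0,-45,0,0,20],[0,0,0,-60,0,0,20]]]}}

```text
time: 3.22
position: [0.5248, -0.0471, 0.165]
tool_rot: [1.209, 1.209, -1.208]
ft_force: [-0.3, -0.4, -1.8]
grip_width: 0.323
```

```bash
python3 s.py; python3 -c "
from h import *
a=snap('scene','s1')[120:300,220:420]; cv2.imwrite('pics/s1c.png',cv2.resize(a,None,fx=3,fy=3))"
```

```text
3.225 [524.8 -47.1 165. ] [-0.3 -0.4 -1.8] 28.1
[[0.001, 1.0, 0.0], [-0.0, 0.0, -1.0], [-1.0, 0.001, 0.0]]
```

View pics/s1c.png

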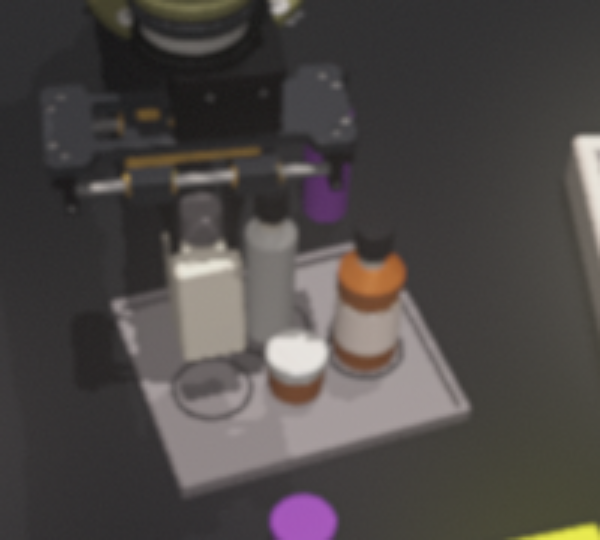

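The square bottle is lifted cleanly and its ring is visible beneath (crop about 213,388). Now the carry to the tray.

Request:
{"method": "servo_tool", "body": {"commands": [[[0,0,0,0,5,20,20],[0,0,0,0,15,60,20],[0,0,0,0,28,110,20],[0,0,0,0,40,160,20],[0,0,0,0,52,210,20]]]}}

```text
time: 3.9
position: [0.5759, -0.2607, 0.1624]
tool_rot: [1.209, 1.209, -1.211]
ft_force: [-0.5, -0.1, -0.7]
grip_width: 0.327
```

Request:
{"method": "servo_tool", "body": {"commands": [[[0,0,0,0,9,40,20],[0,0,0,0,12,52,20],[0,0,0,20,12,52,20],[0,0,0,40,12,52,20],[0,0,0,52,12,52,20]]]}}

```text
time: 4.53
position: [0.5876, -0.3067, 0.1088]
tool_rot: [1.207, 1.214, -1.208]
ft_force: [0.0, -0.3, -1.6]
grip_width: 0.321
```

Request:
{"method": "servo_tool", "body": {"commands": [[[0,0,0,4,0,0,20],[0,0,0,8,0,0,20],[0,0,0,8,0,0,20],[0,0,0,8,0,0,55],[0,0,0,8,0,0,55]]]}}

```text
time: 5.15
position: [0.589, -0.3093, 0.1042]
tool_rot: [1.209, 1.208, -1.209]
ft_force: [0.1, -0.2, -0.5]
grip_width: 0.477
```

Request:
{"method": "servo_tool", "body": {"commands": [[[0,0,0,0,0,0,55],[0,0,0,-15,0,0,55],[0,0,0,-45,0,0,55],[0,0,0,-80,0,0,55],[0,0,0,-100,0,0,55]]]}}

```text
time: 5.78
position: [0.5897, -0.3094, 0.2069]
tool_rot: [1.209, 1.205, -1.207]
ft_force: [0.2, -0.4, -0.2]
grip_width: 0.63
```

```bash
python3 s.py; python3 -c "
from h import *
a=snap('scene','s2')[120:320,100:420]; cv2.imwrite('pics/s2c.png',cv2.resize(a,None,fx=2,fy=2))"
```

```text
5.775 [ 589.7 -309.4  206.9] [ 0.2 -0.4 -0.2] 54.8
[[0.004, 1.0, 0.0], [-0.002, 0.0, -1.0], [-1.0, 0.004, 0.002]]
```

View pics/s2c.png

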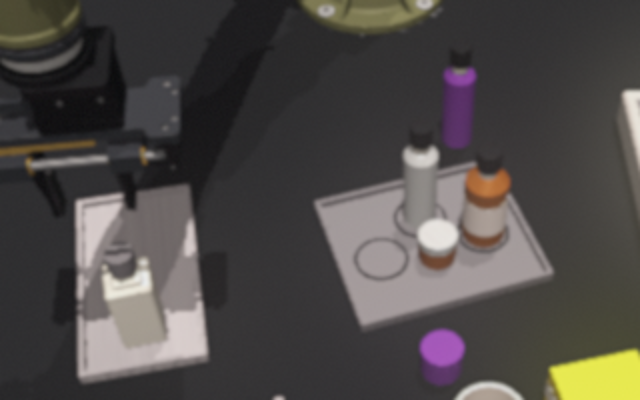

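The square bottle stands in the tray (crop 135,310). Slim bottle next.

Request:
{"method": "servo_tool", "body": {"commands": [[[0,0,0,0,-20,-55,55],[0,0,0,0,-41,-110,55],[0,0,0,0,-62,-165,55],[0,0,0,0,-83,-220,55],[0,0,0,0,-104,-275,55]]]}}

```text
time: 6.45
position: [0.4833, -0.0324, 0.2031]
tool_rot: [1.209, 1.209, -1.209]
ft_force: [0.4, 0.9, 0.7]
grip_width: 0.629
```

Request:
{"method": "servo_tool", "body": {"commands": [[[0,0,0,0,-17,-43,55],[0,0,0,0,-17,-43,55],[0,0,0,30,-17,-43,55],[0,0,0,60,-17,-43,55],[0,0,0,80,-17,-43,55]]]}}

```text
time: 7.08
position: [0.4668, 0.0077, 0.1217]
tool_rot: [1.209, 1.21, -1.211]
ft_force: [0.4, -0.7, -0.2]
grip_width: 0.63
```

Request:
{"method": "servo_tool", "body": {"commands": [[[0,0,0,3,0,0,55],[0,0,0,3,0,0,55],[0,0,0,3,0,0,15],[0,0,0,3,0,0,15],[0,0,0,3,0,0,15]]]}}

```text
time: 7.7
position: [0.4678, 0.0089, 0.1209]
tool_rot: [1.209, 1.209, -1.209]
ft_force: [0.1, 0.8, -0.7]
grip_width: 0.376
```

Request:
{"method": "servo_tool", "body": {"commands": [[[0,0,0,0,0,0,15],[0,0,0,0,0,0,15],[0,0,0,-10,0,0,15],[0,0,0,-30,0,0,15],[0,0,0,-60,0,0,15]]]}}

```text
time: 8.32
position: [0.4666, 0.009, 0.1807]
tool_rot: [1.208, 1.211, -1.21]
ft_force: [-0.0, -0.5, -2.5]
grip_width: 0.276
```

```bash
python3 s.py; python3 -c "
from h import *
a=snap('scene','s3')[100:320,100:420]; cv2.imwrite('pics/s3c.png',cv2.resize(a,None,fx=2,fy=2))"
```

```text
8.325 [466.6   9.  180.7] [-0.  -0.5 -2.5] 24.0
[[-0.002, 1.0, 0.001], [0.0, 0.001, -1.0], [-1.0, -0.002, -0.0]]
```

View pics/s3c.png

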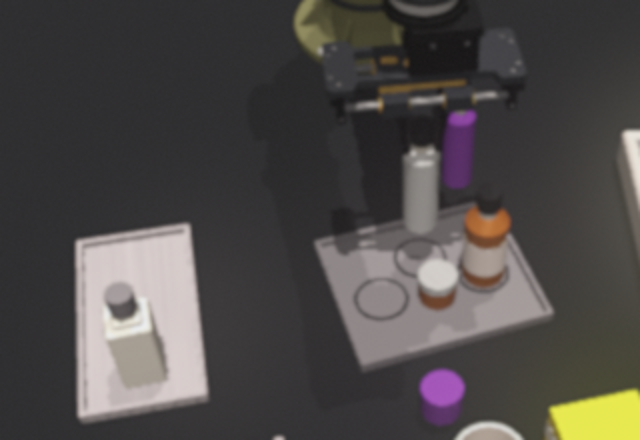

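The slim bottle is lifted. Carrying it to the near slot.

Request:
{"method": "servo_tool", "body": {"commands": [[[0,0,0,0,-2,20,15],[0,0,0,0,-6,70,15],[0,0,0,0,-10,120,15],[0,0,0,0,-14,175,15],[0,0,0,0,-19,230,15]]]}}

```text
time: 9.0
position: [0.4483, -0.2227, 0.1806]
tool_rot: [1.209, 1.209, -1.209]
ft_force: [0.9, -0.2, -2.2]
grip_width: 0.276
```

Request:
{"method": "servo_tool", "body": {"commands": [[[0,0,0,0,-5,50,15],[0,0,0,0,-8,85,15],[0,0,0,0,-8,100,15],[0,0,0,15,-8,100,15],[0,0,0,35,-8,100,15]]]}}

```text
time: 9.62
position: [0.4415, -0.3187, 0.1446]
tool_rot: [1.208, 1.211, -1.206]
ft_force: [-0.1, 0.2, -3.0]
grip_width: 0.279
```

Request:
{"method": "servo_tool", "body": {"commands": [[[0,0,0,15,0,0,15],[0,0,0,21,0,0,15],[0,0,0,25,0,0,15],[0,0,0,25,0,0,15],[0,0,0,25,0,0,55]]]}}

```text
time: 10.25
position: [0.441, -0.3214, 0.1212]
tool_rot: [1.209, 1.208, -1.209]
ft_force: [0.2, -0.2, -0.2]
grip_width: 0.329
```

Request:
{"method": "servo_tool", "body": {"commands": [[[0,0,0,0,0,0,55],[0,0,0,0,0,0,55],[0,0,0,-20,0,0,55],[0,0,0,-50,0,0,55],[0,0,0,-83,0,0,55]]]}}

```text
time: 10.88
position: [0.4404, -0.321, 0.2043]
tool_rot: [1.209, 1.21, -1.209]
ft_force: [0.4, 0.3, 0.4]
grip_width: 0.629
```

```bash
python3 s.py
```

```text
10.875 [ 440.4 -321.   204.3] [0.4 0.3 0.4] 54.7
[[-0.0, 1.0, 0.0], [0.0, 0.0, -1.0], [-1.0, -0.0, -0.0]]
```

Request:
{"method": "servo_tool", "body": {"commands": [[[0,0,0,0,8,-56,55],[0,0,0,0,16,-112,55],[0,0,0,0,25,-168,55],[0,0,0,0,34,-224,55],[0,0,0,0,43,-282,55]]]}}

```text
time: 11.5
position: [0.4837, -0.0375, 0.2039]
tool_rot: [1.209, 1.208, -1.209]
ft_force: [1.4, 0.7, -0.7]
grip_width: 0.633
```

Request:
{"method": "servo_tool", "body": {"commands": [[[0,0,0,0,8,-55,55],[0,0,0,0,17,-110,55],[0,0,0,0,17,-116,55],[0,0,0,20,17,-116,55],[0,0,0,55,17,-116,55]]]}}

```text
time: 12.12
position: [0.5018, 0.076, 0.1491]
tool_rot: [1.211, 1.206, -1.208]
ft_force: [0.2, -0.2, 0.2]
grip_width: 0.635
```

Request:
{"method": "servo_tool", "body": {"commands": [[[0,0,0,30,0,0,55],[0,0,0,42,0,0,55],[0,0,0,42,0,0,55],[0,0,0,42,0,0,15],[0,0,0,42,0,0,15]]], "newtons": 30}}

```text
time: 12.75
position: [0.5014, 0.0769, 0.1077]
tool_rot: [1.21, 1.208, -1.208]
ft_force: [-0.3, -0.2, 0.5]
grip_width: 0.484
```

Request:
{"method": "servo_tool", "body": {"commands": [[[0,0,0,0,0,0,15],[0,0,0,0,0,0,15],[0,0,0,-10,0,0,15],[0,0,0,-30,0,0,15],[0,0,0,-60,0,0,15]]]}}

```text
time: 13.38
position: [0.4994, 0.0767, 0.1665]
tool_rot: [1.207, 1.211, -1.211]
ft_force: [0.9, -0.1, -2.0]
grip_width: 0.306
```

```bash
python3 s.py; python3 -c "
from h import *
a=snap('scene','s4')[100:320,100:420]; cv2.imwrite('pics/s4c.png',cv2.resize(a,None,fx=2,fy=2))"
```

```text
13.375 [499.4  76.7 166.5] [ 0.9 -0.1 -2. ] 26.6
[[-0.003, 1.0, 0.001], [-0.0, 0.001, -1.0], [-1.0, -0.003, 0.0]]
```

View pics/s4c.png

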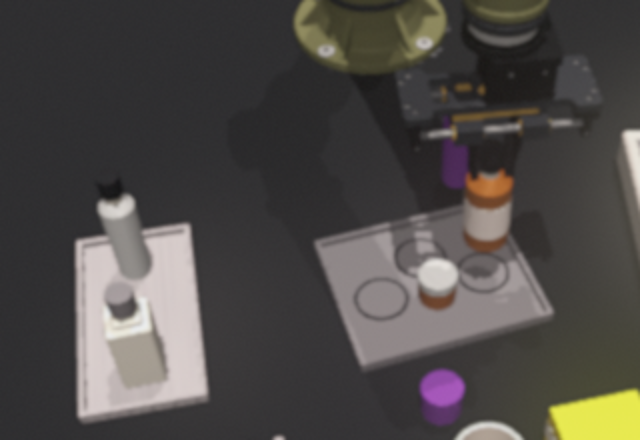

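The slim and square bottles stand in the tray and the round one is lifted. Carrying it to the middle slot.

Request:
{"method": "servo_tool", "body": {"commands": [[[0,0,0,-5,0,20,15],[0,0,0,-5,2,70,15],[0,0,0,-5,4,125,15],[0,0,0,-5,6,180,15],[0,0,0,-5,8,235,15]]]}}

```text
time: 14.05
position: [0.5082, -0.1598, 0.1714]
tool_rot: [1.209, 1.209, -1.209]
ft_force: [1.8, 0.5, -1.3]
grip_width: 0.31
```

Request:
{"method": "servo_tool", "body": {"commands": [[[0,0,0,0,2,55,15],[0,0,0,0,4,105,15],[0,0,0,0,6,140,15],[0,0,0,0,6,157,15],[0,0,0,0,6,157,15]]]}}

```text
time: 14.68
position: [0.5141, -0.3154, 0.171]
tool_rot: [1.21, 1.21, -1.21]
ft_force: [-0.2, 1.2, -2.6]
grip_width: 0.313
```

Request:
{"method": "servo_tool", "body": {"commands": [[[0,0,0,20,0,0,15],[0,0,0,40,0,0,15],[0,0,0,57,0,0,15],[0,0,0,61,0,0,15],[0,0,0,65,0,0,15]]]}}

```text
time: 15.3
position: [0.5151, -0.315, 0.107]
tool_rot: [1.209, 1.209, -1.208]
ft_force: [-1.3, 1.4, 10.2]
grip_width: 0.311
```

Request:
{"method": "servo_tool", "body": {"commands": [[[0,0,0,0,0,0,15],[0,0,0,0,0,0,55],[0,0,0,0,0,0,55],[0,0,0,0,0,0,55],[0,0,0,-40,0,0,55]]]}}

```text
time: 15.92
position: [0.5123, -0.3141, 0.1438]
tool_rot: [1.209, 1.216, -1.212]
ft_force: [0.3, 0.4, 1.7]
grip_width: 0.613
```

Request:
{"method": "servo_tool", "body": {"commands": [[[0,0,0,-30,0,0,75],[0,0,0,-57,0,0,75],[0,0,0,-57,0,-55,75],[0,0,0,-57,2,-110,75],[0,0,0,-57,4,-165,75]]]}}

```text
time: 16.55
position: [0.5186, -0.1485, 0.204]
tool_rot: [1.209, 1.208, -1.209]
ft_force: [1.5, 0.8, -0.3]
grip_width: 0.862
```

```bash
python3 s.py
python3 - <<'E'
from h import *
im=snap('top','t5')
a=im[205:330,235:395]; b=im[195:335,430:530]
g=cv2.cvtColor(a,cv2.COLOR_BGR2GRAY); m=(g>200).astype(np.uint8)
n,l,st,c=cv2.connectedComponentsWithStats(m); print([(st[i,4],c[i]+[235,205],np.round(ray('top',*(c[i]+[235,205]),.044)*1000,1)) for i in range(1,n) if st[i,4]>60])
o=np.zeros((560,800,3),np.uint8); o[:375,:480]=cv2.resize(a,None,fx=3,fy=3); o[:420,490:790]=cv2.resize(b,None,fx=3,fy=3); cv2.imwrite('pics/t5c.png',o)
E
```

```text
16.55 [ 518.6 -148.5  204. ] [ 1.5  0.8 -0.3] 75.0
[[0.001, 1.0, -0.0], [-0.001, -0.0, -1.0], [-1.0, 0.001, 0.001]]
[(np.int32(355), array([315.94084507, 253.71267606]), array([528.5,  19.6,  44. ]))]
```

View pics/t5c.png

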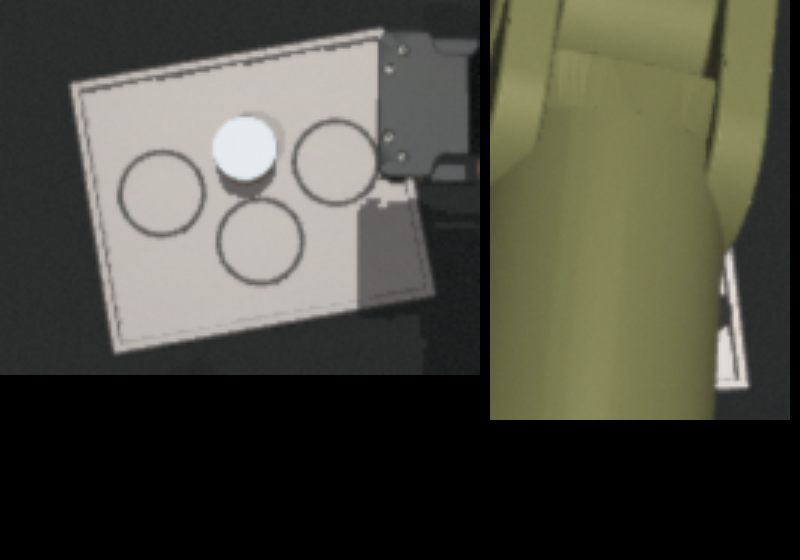

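The jar stands alone on the rack (crop 245,148, i.e. world 528, 19.5), with all three rings clear. Grasping the jar.

Request:
{"method": "servo_tool", "body": {"commands": [[[0,0,0,0,3,-56,75],[0,0,0,0,6,-112,75],[0,0,0,0,9,-160,75],[0,0,0,0,9,-169,75],[0,0,0,50,9,-169,75]]]}}

```text
time: 17.23
position: [0.5312, 0.0195, 0.1569]
tool_rot: [1.211, 1.202, -1.201]
ft_force: [0.3, -0.8, -1.3]
grip_width: 0.864
```

Request:
{"method": "servo_tool", "body": {"commands": [[[0,0,0,50,0,0,75],[0,0,0,95,0,0,75],[0,0,0,125,0,0,75],[0,0,0,140,0,0,75],[0,0,0,140,0,0,75]]]}}

```text
time: 17.85
position: [0.5272, 0.0182, 0.0131]
tool_rot: [1.209, 1.21, -1.211]
ft_force: [-0.1, 0.1, 0.2]
grip_width: 0.864
```

Request:
{"method": "servo_tool", "body": {"commands": [[[0,0,0,0,0,0,30],[0,0,0,0,0,0,30],[0,0,0,0,0,0,30],[0,0,0,0,0,0,30],[0,0,0,0,0,0,30]]], "newtons": 20}}

```text
time: 18.48
position: [0.5278, 0.019, 0.014]
tool_rot: [1.209, 1.209, -1.208]
ft_force: [-0.5, -0.2, 3.5]
grip_width: 0.495
```

Request:
{"method": "servo_tool", "body": {"commands": [[[0,0,0,-10,0,0,30],[0,0,0,-40,0,0,30],[0,0,0,-80,0,0,30],[0,0,0,-120,0,0,30],[0,0,0,-120,0,0,30]]]}}

```text
time: 19.1
position: [0.53, 0.0191, 0.1373]
tool_rot: [1.211, 1.204, -1.204]
ft_force: [0.5, 0.2, -0.6]
grip_width: 0.491
```

```bash
python3 s.py
python3 - <<'E'
from h import *
for p in ((289,269.3),(321.7,285.3),(347,259)): print(np.round(ray("top",*p,.005)*1000,1))
# pan from top0
im=cv2.imread("pics/top0.png"); 
a=im[230:302,110:185]; hsv=cv2.cvtColor(a,cv2.COLOR_BGR2HSV)
m=(hsv[:,:,1]>12).astype(np.uint8)*255; m=cv2.morphologyEx(m,cv2.MORPH_OPEN,np.ones((5,5)))
c=max(cv2.findContours(m,cv2.RETR_EXTERNAL,cv2.CHAIN_APPROX_NONE)[0],key=cv2.contourArea)
P=np.array([ray("top",u+110,v+230,.075)[:2]*1000 for u,v in c[:,0]],np.float32)
print(cv2.fitEllipse(P),cv2.minEnclosingCircle(P))
cv2.drawContours(a,[c],-1,(0,0,255),1)
s=snap('scene','s6'); 
o=np.zeros((440,800,3),np.uint8); o[:288,:300]=cv2.resize(a,None,fx=4,fy=4); o[:440,310:790]=cv2.resize(s[100:320,270:510],None,fx=2,fy=2); cv2.imwrite('pics/s6c.png',o)
E
```

```text
19.1 [530.   19.1 137.3] [ 0.5  0.2 -0.6] 42.7
[[0.007, 1.0, 0.0], [-0.001, 0.0, -1.0], [-1.0, 0.007, 0.001]]
[499.2  76.5   5. ]
[466.9   7.2   5. ]
[523.  -45.1   5. ]Traceback (most recent call last):
  File "<stdin>", line 7, in <module>
ValueError: max() iterable argument is empty
```

Grip on the jar holds at 43 mm. Pan centre from its edges is (494, 351) mm and from the housing rectangle (495, 352), so they agree. Carrying the jar.

Request:
{"method": "servo_tool", "body": {"commands": [[[0,0,0,0,-2,-20,30],[0,0,0,0,-6,-65,30],[0,0,0,0,-12,-120,30],[0,0,0,0,-18,-175,30],[0,0,0,0,-24,-230,30]]]}}

```text
time: 19.73
position: [0.5025, 0.2499, 0.1325]
tool_rot: [1.208, 1.209, -1.211]
ft_force: [0.4, 0.6, -0.5]
grip_width: 0.493
```

Request:
{"method": "servo_tool", "body": {"commands": [[[0,0,0,0,-6,-55,30],[0,0,0,0,-9,-90,30],[0,0,0,0,-9,-102,30],[0,0,0,0,-9,-102,30],[0,0,0,0,-9,-102,30]]]}}

```text
time: 20.35
position: [0.4952, 0.3485, 0.1329]
tool_rot: [1.209, 1.207, -1.212]
ft_force: [0.1, -0.1, -1.5]
grip_width: 0.489
```

```bash
python3 s.py
python3 - <<'E'
from h import *
t=snap('top','t6'); s=snap('scene','s6')
o=np.zeros((560,800,3),np.uint8); o[:420,:390]=cv2.resize(t[215:355,85:215],None,fx=3,fy=3); o[:450,400:790]=cv2.resize(s[130:280,390:520],None,fx=3,fy=3); cv2.imwrite('pics/s6c.png',o)
E
```

```text
20.35 [495.2 348.5 132.9] [ 0.1 -0.1 -1.5] 42.5
[[-0.0, 1.0, -0.002], [-0.002, -0.002, -1.0], [-1.0, -0.0, 0.002]]
```

View pics/s6c.png

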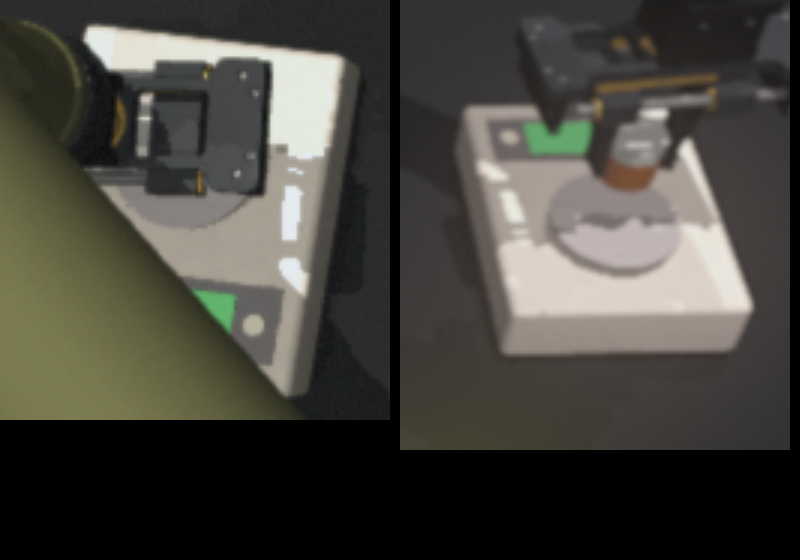

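The jar hangs upright over the pan. Lowering it 50 mm, with a 2 mm correction.

Request:
{"method": "servo_tool", "body": {"commands": [[[0,0,0,15,0,-2,30],[0,0,0,30,0,-2,30],[0,0,0,42,0,-2,30],[0,0,0,46,0,-2,30],[0,0,0,49,0,-2,30]]]}}

```text
time: 21.08
position: [0.4943, 0.3531, 0.0842]
tool_rot: [1.209, 1.21, -1.209]
ft_force: [0.4, 0.3, -1.7]
grip_width: 0.493
```

Request:
{"method": "servo_tool", "body": {"commands": [[[0,0,0,1,0,0,30],[0,0,0,1,0,0,30],[0,0,0,1,0,0,75],[0,0,0,1,0,0,75],[0,0,0,1,0,0,75]]]}}

```text
time: 21.7
position: [0.4946, 0.3529, 0.0836]
tool_rot: [1.209, 1.209, -1.209]
ft_force: [-0.5, 1.4, -0.1]
grip_width: 0.747
```

Request:
{"method": "servo_tool", "body": {"commands": [[[0,0,0,0,0,0,75],[0,0,0,-30,0,0,75],[0,0,0,-70,0,0,75],[0,0,0,-120,0,0,55],[0,0,0,-120,0,55,55]]]}}

```text
time: 22.32
position: [0.4946, 0.3042, 0.2084]
tool_rot: [1.211, 1.214, -1.194]
ft_force: [-0.4, -1.0, -0.3]
grip_width: 0.714
```

Request:
{"method": "servo_tool", "body": {"commands": [[[0,0,0,0,0,55,55],[0,0,0,0,3,110,55],[0,0,0,0,6,165,55],[0,0,0,0,9,220,55],[0,0,0,0,12,275,55]]]}}

```text
time: 22.95
position: [0.5064, 0.0211, 0.2038]
tool_rot: [1.209, 1.208, -1.208]
ft_force: [-0.2, -0.2, -0.2]
grip_width: 0.635
```

```bash
python3 s.py
python3 - <<'E'
from h import *
t=snap('top','t7'); b=t[195:335,430:530]
hs=cv2.cvtColor(t,cv2.COLOR_BGR2HSV)
o=np.zeros((560,800,3),np.uint8); o[:420,:390]=cv2.resize(t[215:355,85:215],None,fx=3,fy=3); o[:560,400:800]=cv2.resize(b,None,fx=4,fy=4); cv2.imwrite('pics/t7c.png',o)
E
```

```text
22.95 [506.4  21.1 203.8] [-0.2 -0.2 -0.2] 55.3
[[0.001, 1.0, 0.0], [-0.001, 0.0, -1.0], [-1.0, 0.001, 0.001]]
```

View pics/t7c.png

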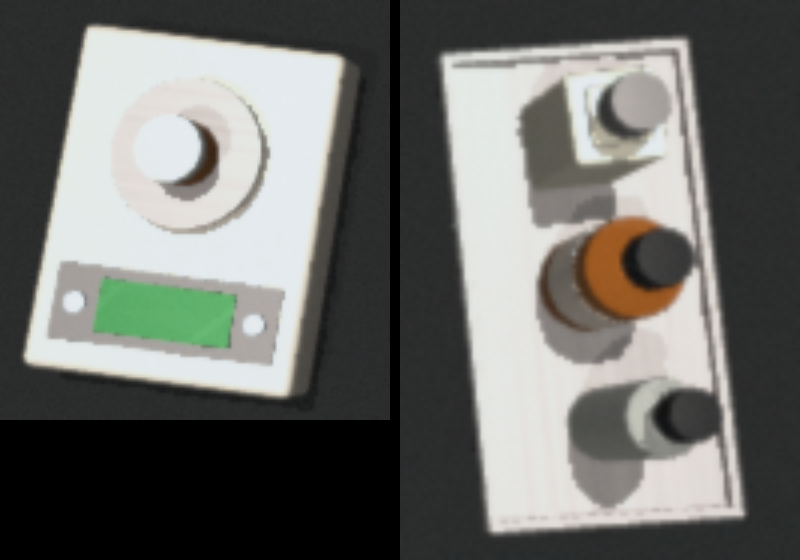

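Run:
```python
from h import *
print("jar",ray('top',141,264.7,.114)*1000,"pan",ray('top',85+187/3,215+153/3,.075)*1000)
for p,z in (((490,220),.135),((494.5,259.5),.139),((502.25,298.25),.153)): print(np.round(ray('top',*p,z)*1000,1))
```

```text
jar [493.42847931 349.98829998 114.        ] pan [494.68004233 351.29361442  75.        ]
[ 586.6 -307.   135. ]
[ 512.  -311.7  139. ]
[ 440.7 -318.8  153. ]
```

The jar is 2 mm from the pan centre and all bottles are upright in the tray. Steps 1 and 2 look met. Now returning the round bottle.

Request:
{"method": "servo_tool", "body": {"commands": [[[0,0,0,0,2,57,55],[0,0,0,0,4,114,55],[0,0,0,0,6,171,55],[0,0,0,0,8,228,55],[0,0,0,0,8,285,55]]]}}

```text
time: 23.62
position: [0.5148, -0.2635, 0.2036]
tool_rot: [1.209, 1.209, -1.208]
ft_force: [0.6, 0.1, -0.0]
grip_width: 0.634
```

Request:
{"method": "servo_tool", "body": {"commands": [[[0,0,0,0,0,45,55],[0,0,0,0,0,51,55],[0,0,0,0,0,51,55],[0,0,0,40,0,51,55],[0,0,0,70,0,51,55]]]}}

```text
time: 24.25
position: [0.5153, -0.3103, 0.1328]
tool_rot: [1.207, 1.211, -1.206]
ft_force: [0.8, 0.9, 0.5]
grip_width: 0.629
```

Request:
{"method": "servo_tool", "body": {"commands": [[[0,0,0,20,0,0,55],[0,0,0,27,0,0,55],[0,0,0,27,0,0,55],[0,0,0,27,0,0,15],[0,0,0,27,0,0,15]]], "newtons": 30}}

```text
time: 24.88
position: [0.5152, -0.3134, 0.1076]
tool_rot: [1.209, 1.207, -1.208]
ft_force: [-0.4, -0.7, 0.9]
grip_width: 0.485
```

Request:
{"method": "servo_tool", "body": {"commands": [[[0,0,0,0,0,0,15],[0,0,0,0,0,0,15],[0,0,0,-10,0,0,15],[0,0,0,-30,0,0,15],[0,0,0,-60,0,0,15]]]}}

```text
time: 25.5
position: [0.5142, -0.3127, 0.1674]
tool_rot: [1.209, 1.211, -1.209]
ft_force: [0.3, 0.8, -2.2]
grip_width: 0.312
```

```bash
python3 s.py
```

```text
25.5 [ 514.2 -312.7  167.4] [ 0.3  0.8 -2.2] 27.1
[[-0.001, 1.0, 0.001], [0.001, 0.001, -1.0], [-1.0, -0.001, -0.001]]
```

Request:
{"method": "servo_tool", "body": {"commands": [[[0,0,0,-5,0,-20,15],[0,0,0,-5,-2,-70,15],[0,0,0,-5,-4,-125,15],[0,0,0,-5,-6,-180,15],[0,0,0,-5,-8,-235,15]]]}}

```text
time: 26.12
position: [0.5054, -0.0745, 0.1711]
tool_rot: [1.208, 1.211, -1.208]
ft_force: [0.1, -0.0, -3.0]
grip_width: 0.311
```

Request:
{"method": "servo_tool", "body": {"commands": [[[0,0,0,0,-2,-55,15],[0,0,0,0,-4,-105,15],[0,0,0,0,-6,-140,15],[0,0,0,0,-6,-155,15],[0,0,0,0,-6,-155,15]]]}}

```text
time: 26.75
position: [0.4999, 0.0777, 0.1713]
tool_rot: [1.207, 1.21, -1.208]
ft_force: [-0.3, -1.1, -1.8]
grip_width: 0.31
```

Request:
{"method": "servo_tool", "body": {"commands": [[[0,0,0,20,0,0,15],[0,0,0,40,0,0,15],[0,0,0,57,0,0,15],[0,0,0,61,0,0,15],[0,0,0,65,0,0,15]]]}}

```text
time: 27.38
position: [0.5009, 0.0764, 0.1068]
tool_rot: [1.21, 1.208, -1.209]
ft_force: [-2.6, -3.1, 17.5]
grip_width: 0.316
```

Request:
{"method": "servo_tool", "body": {"commands": [[[0,0,0,0,0,0,15],[0,0,0,0,0,0,55],[0,0,0,0,0,0,55],[0,0,0,0,0,0,55],[0,0,0,-30,0,0,55]]]}}

```text
time: 28.0
position: [0.4987, 0.0766, 0.1351]
tool_rot: [1.207, 1.213, -1.212]
ft_force: [1.1, -0.2, 0.6]
grip_width: 0.607
```

Request:
{"method": "servo_tool", "body": {"commands": [[[0,0,0,-30,0,0,55],[0,0,0,-67,0,0,55],[0,0,0,-67,-8,55,55],[0,0,0,-67,-16,110,55],[0,0,0,-67,-24,165,55]]]}}

```text
time: 28.62
position: [0.4763, -0.0897, 0.2041]
tool_rot: [1.209, 1.208, -1.208]
ft_force: [0.2, -0.3, 0.3]
grip_width: 0.631
```

```bash
python3 s.py
```

```text
28.625 [476.3 -89.7 204.1] [ 0.2 -0.3  0.3] 54.9
[[0.001, 1.0, 0.001], [-0.001, 0.001, -1.0], [-1.0, 0.001, 0.001]]
```

Request:
{"method": "servo_tool", "body": {"commands": [[[0,0,0,0,-9,57,55],[0,0,0,0,-18,114,55],[0,0,0,0,-27,171,55],[0,0,0,0,-36,222,55],[0,0,0,0,-36,232,55]]]}}

```text
time: 29.25
position: [0.4386, -0.3245, 0.2033]
tool_rot: [1.213, 1.206, -1.215]
ft_force: [-0.6, 0.7, 0.8]
grip_width: 0.635
```

Request:
{"method": "servo_tool", "body": {"commands": [[[0,0,0,0,0,0,55],[0,0,0,40,0,0,55],[0,0,0,70,0,0,55],[0,0,0,83,0,0,55],[0,0,0,83,0,0,55]]]}}

```text
time: 29.88
position: [0.4409, -0.3187, 0.1203]
tool_rot: [1.208, 1.211, -1.208]
ft_force: [0.2, -0.0, 1.5]
grip_width: 0.632
```

Request:
{"method": "servo_tool", "body": {"commands": [[[0,0,0,0,0,0,15],[0,0,0,0,0,0,15],[0,0,0,0,0,0,15],[0,0,0,0,0,0,15],[0,0,0,0,0,0,15]]], "newtons": 25}}

```text
time: 30.5
position: [0.4408, -0.3205, 0.121]
tool_rot: [1.209, 1.208, -1.209]
ft_force: [-0.1, -0.0, 1.7]
grip_width: 0.276
```

Request:
{"method": "servo_tool", "body": {"commands": [[[0,0,0,-8,0,0,15],[0,0,0,-20,0,0,15],[0,0,0,-40,0,0,15],[0,0,0,-60,0,0,15],[0,0,0,-60,0,0,15]]]}}

```text
time: 31.12
position: [0.4418, -0.3208, 0.1828]
tool_rot: [1.209, 1.205, -1.208]
ft_force: [0.2, -0.4, -2.2]
grip_width: 0.275
```

```bash
python3 s.py
```

```text
31.125 [ 441.8 -320.8  182.8] [ 0.2 -0.4 -2.2] 24.0
[[0.003, 1.0, 0.0], [-0.003, 0.0, -1.0], [-1.0, 0.003, 0.003]]
```

Request:
{"method": "servo_tool", "body": {"commands": [[[0,0,0,0,2,-20,15],[0,0,0,0,6,-70,15],[0,0,0,0,10,-120,15],[0,0,0,0,14,-175,15],[0,0,0,0,19,-230,15]]]}}

```text
time: 31.75
position: [0.4583, -0.0867, 0.1795]
tool_rot: [1.208, 1.212, -1.209]
ft_force: [0.7, -0.1, -1.4]
grip_width: 0.278
```

Request:
{"method": "servo_tool", "body": {"commands": [[[0,0,0,0,5,-50,15],[0,0,0,0,8,-85,15],[0,0,0,0,8,-100,15],[0,0,0,15,8,-100,15],[0,0,0,35,8,-100,15]]]}}

```text
time: 32.38
position: [0.4671, 0.008, 0.1442]
tool_rot: [1.21, 1.208, -1.211]
ft_force: [-0.4, 0.2, -2.3]
grip_width: 0.279
```

Request:
{"method": "servo_tool", "body": {"commands": [[[0,0,0,15,0,0,15],[0,0,0,21,0,0,15],[0,0,0,25,0,0,15],[0,0,0,25,0,0,15],[0,0,0,25,0,0,55]]]}}

```text
time: 33.0
position: [0.4679, 0.0098, 0.121]
tool_rot: [1.209, 1.208, -1.208]
ft_force: [0.4, -0.5, 0.5]
grip_width: 0.326
```

Request:
{"method": "servo_tool", "body": {"commands": [[[0,0,0,0,0,0,55],[0,0,0,0,0,0,55],[0,0,0,-20,0,0,55],[0,0,0,-50,0,0,55],[0,0,0,-83,0,0,55]]]}}

```text
time: 33.62
position: [0.4672, 0.01, 0.2042]
tool_rot: [1.208, 1.21, -1.209]
ft_force: [0.9, 0.7, 1.2]
grip_width: 0.628
```

Request:
{"method": "servo_tool", "body": {"commands": [[[0,0,0,0,0,0,55],[0,0,0,0,20,55,55],[0,0,0,0,40,110,55],[0,0,0,0,60,165,55],[0,0,0,0,80,220,55]]]}}

```text
time: 34.25
position: [0.5476, -0.2116, 0.2023]
tool_rot: [1.208, 1.211, -1.21]
ft_force: [1.5, 0.1, -0.3]
grip_width: 0.63
```

```bash
python3 s.py
```

```text
34.25 [ 547.6 -211.6  202.3] [ 1.5  0.1 -0.3] 54.8
[[-0.001, 1.0, 0.001], [0.0, 0.001, -1.0], [-1.0, -0.001, -0.0]]
```

Request:
{"method": "servo_tool", "body": {"commands": [[[0,0,0,0,20,50,55],[0,0,0,0,41,95,55],[0,0,0,0,41,99,55],[0,0,0,0,41,99,55],[0,0,0,40,41,99,55]]]}}

```text
time: 34.88
position: [0.5912, -0.3077, 0.1668]
tool_rot: [1.208, 1.204, -1.203]
ft_force: [-0.3, -0.5, -0.0]
grip_width: 0.628
```

Request:
{"method": "servo_tool", "body": {"commands": [[[0,0,0,40,0,0,55],[0,0,0,60,0,0,55],[0,0,0,60,0,0,55],[0,0,0,60,0,0,20],[0,0,0,60,0,0,20]]]}}

```text
time: 35.5
position: [0.5898, -0.3094, 0.1056]
tool_rot: [1.209, 1.206, -1.207]
ft_force: [-0.6, 0.0, 0.7]
grip_width: 0.483
```

Request:
{"method": "servo_tool", "body": {"commands": [[[0,0,0,0,0,0,20],[0,0,0,0,0,0,20],[0,0,0,-10,0,0,20],[0,0,0,-30,0,0,20],[0,0,0,-60,0,0,20]]]}}

```text
time: 36.12
position: [0.588, -0.309, 0.1642]
tool_rot: [1.209, 1.211, -1.21]
ft_force: [-0.4, 0.9, -1.2]
grip_width: 0.321
```

```bash
python3 s.py
```

```text
36.125 [ 588.  -309.   164.2] [-0.4  0.9 -1.2] 27.9
[[-0.001, 1.0, 0.0], [0.001, 0.0, -1.0], [-1.0, -0.001, -0.001]]
```

Request:
{"method": "servo_tool", "body": {"commands": [[[0,0,0,0,-5,-20,20],[0,0,0,0,-15,-60,20],[0,0,0,0,-28,-110,20],[0,0,0,0,-40,-160,20],[0,0,0,0,-52,-210,20]]]}}

```text
time: 36.75
position: [0.5347, -0.0958, 0.1626]
tool_rot: [1.208, 1.211, -1.209]
ft_force: [1.1, 0.1, -1.5]
grip_width: 0.32
```

Request:
{"method": "servo_tool", "body": {"commands": [[[0,0,0,0,-9,-40,20],[0,0,0,0,-12,-53,20],[0,0,0,0,-12,-53,20],[0,0,0,20,-12,-53,20],[0,0,0,40,-12,-53,20]]]}}

```text
time: 37.38
position: [0.5247, -0.0485, 0.1229]
tool_rot: [1.211, 1.207, -1.212]
ft_force: [0.3, -0.6, -2.3]
grip_width: 0.329
```

Request:
{"method": "servo_tool", "body": {"commands": [[[0,0,0,14,0,0,20],[0,0,0,18,0,0,20],[0,0,0,21,0,0,20],[0,0,0,21,0,0,20],[0,0,0,21,0,0,55]]]}}

```text
time: 38.0
position: [0.5258, -0.0463, 0.1039]
tool_rot: [1.21, 1.207, -1.207]
ft_force: [-0.2, 0.3, -1.1]
grip_width: 0.374
```

Request:
{"method": "servo_tool", "body": {"commands": [[[0,0,0,0,0,0,55],[0,0,0,0,0,0,55],[0,0,0,-20,0,0,55],[0,0,0,-55,0,0,55],[0,0,0,-100,0,0,55]]]}}

```text
time: 38.62
position: [0.5237, -0.0461, 0.2026]
tool_rot: [1.208, 1.211, -1.21]
ft_force: [0.6, -0.0, 0.7]
grip_width: 0.627
```

Request:
{"method": "servo_tool", "body": {"commands": [[[0,0,0,0,0,55,55],[0,0,0,0,0,110,55],[0,0,0,0,0,165,55],[0,0,0,0,0,220,55],[0,0,0,0,0,275,55]]]}}

```text
time: 39.25
position: [0.5245, -0.3229, 0.2025]
tool_rot: [1.209, 1.209, -1.209]
ft_force: [0.5, 0.3, 0.1]
grip_width: 0.633
```

```bash
python3 s.py
python3 - <<'E'
from h import *
t=snap('top','t9'); s=snap('scene','s9')
o=np.zeros((600,800,3),np.uint8); o[:480,:]=cv2.resize(t[90:330,90:490],None,fx=2,fy=2); cv2.imwrite('pics/t9c.png',o[:480])
b=np.hstack([cv2.resize(x[205:330,235:395],(400,312),interpolation=cv2.INTER_CUBIC) for x in (cv2.imread('pics/top0.png'),t)])
c=np.hstack([cv2.resize(x[135:275,240:420],(400,288),interpolation=cv2.INTER_CUBIC) for x in (cv2.imread('pics/scene0.png'),s)])
cv2.imwrite('pics/cmp.png',np.vstack([b,c])[:600])
E
```

```text
39.25 [ 524.5 -322.9  202.5] [0.5 0.3 0.1] 55.0
[[0.0, 1.0, 0.0], [-0.0, 0.0, -1.0], [-1.0, 0.0, 0.0]]
```

View pics/cmp.png

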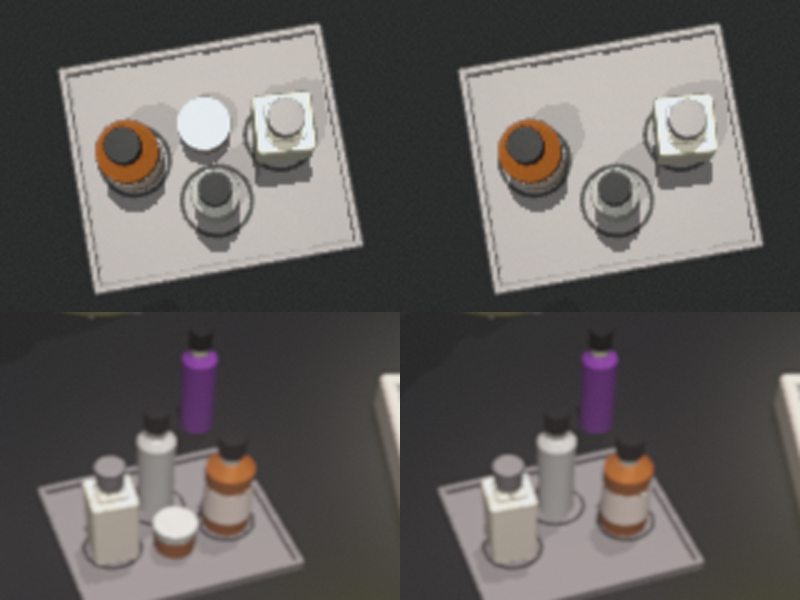

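View pics/t9c.png

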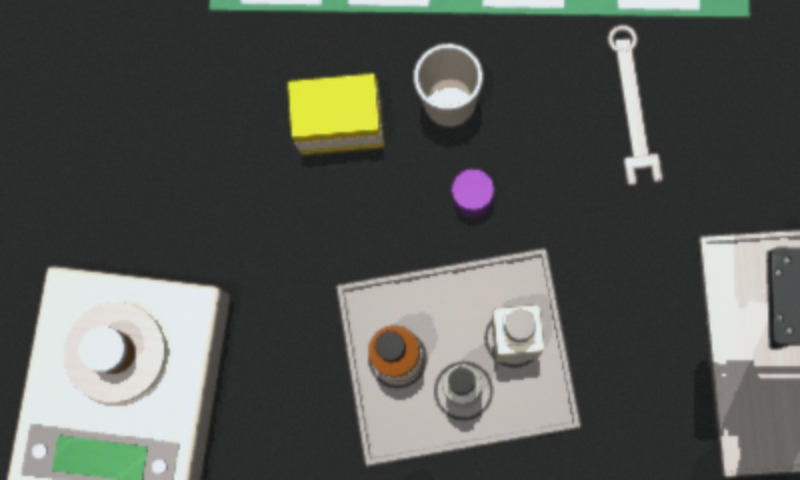

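In the before/after pair the caps match to about 1 px (roughly 2 mm). The jar is on the pan, the bystanders have not moved, and the gripper is clear of everything. Handing in.

```bash
python3 -c "
from bench import close_job; print(close_job())"
```

```text
the job is handed in; nothing more can be done
None
```

The job is done and handed in at about 39 s of the 138 s limit. I moved the square, slim and round bottles to the side tray, set the jar on the balance pan, then put the round, slim and square bottles back on their own spots. `close_job()` reported no verdict.

- **Jar:** after release it stood upright about 2 mm from the pan centre. The pan centre measured from its edges and from the housing agreed to about 1 mm.
- **Bottles:** all three stood upright in the tray before I moved the jar. After the return, before and after pictures show each one upright within about 2–3 mm of where it started.
- **Bystanders:** the carton, wrench and beaker look unmoved in the last top picture.
- **Forces:** the highest reading I saw was about 18 N, when setting the round bottle down.
- **Disagreements:** my rough, hand-picked scene-camera points for the caps were up to 12 mm off the top view. I used the top view because the ring positions confirmed it to about 3 mm. An automatic pan-outline script failed, so I measured the pan from its edges instead.

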